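# Open the mosaic sample case

### The arm

A 7-joint arm with a two-finger parallel gripper is mounted at the origin on the work surface. World frame = base frame: x ahead of the robot, y to its left, z up, the work surface at z = 0. Lengths are in m, angles in rad, forces in N, time in s.
With the tool pointing down it reaches from about 0.425 to 0.875 m from the base axis. Payload 4.7 kg.
Tool frame: the origin (TCP) lies at the very end of the fingers, on their centre line; the grasp point (between the pads) lies 19 mm behind it; z points along the fingers, y is the line along which they close (so a half turn about z gives the same grasp; the last joint's range is limited). The gripper opens to 87 mm and grips with 3 to 60 N. Pads are 19 mm wide; open, the fingers measure 117 mm over their backs; the gripper's body (75 mm by 190 mm) begins 51 mm behind the grasp point.
Start: joints at [1.244, 0.321, -0.07, 1.45, 0.023, 1.371, -0.057], TCP at [0.217, -0.613, 0.223] pointing down, gripper open.
Joint ranges: [-2.86, 2.86], [-0.3, 2.09], [-1.38, 1.24], [0.06, 2.45], [-1.56, 4.7], [0.09, 2.05], [-2.69, 2.69]. Speed limits (rad/s): [2.57, 2.57, 3.14, 3.14, 3.14, 3.14, 3.14].

### API

Orientations are given as a rotation vector (axis times angle).
In Python, from bench import ctrl, get_image, job gives the robot as it stands.
- The arm moves only by the shell command python3 -m crank 'ROWS' [FORCE]. ROWS is JSON, a list that holds one entry, the list of rows, each a list of 5 numbers: the shift along the tool's x, y, z in mm, then the turn about the tool's z in rad, then the closure, from -1 (fully open) to 1 (shut), so that 0 is half open. A call has 1 to 10 rows; each row shifts and turns the commanded pose from where the row before left it, along the tool's axes as they then stand; what a row does not reach is not made up. A row lasts 1/12 s, in which the tool goes at most 41.7 mm and 7.16 degrees, less where a joint would pass 70% of its speed; a pose out of reach is approached as far as the arm can. A call with a gripper value outside its range is refused whole. The fingers move at their own pace and stop on an object; FORCE is the grip in N (left out, the last holds). Time passes only in rows, so rows that do not move let the fingers close. It gives the time, the measured TCP pose, the force, the opening and the grip force at its end, in the units of the state.
- ctrl.get_state(): the state, without advancing time (a new reading comes with each control period).
- get_image(name): name is "side" or "top"; returns a dict with "pixels" (384x512x3 uint8, red, green, blue), "fx", "fy", "cx", "cy" (pixels), "T" (4x4, takes a point from camera to world coordinates). Camera axes: x right, y down, z forward; pixel columns grow to the right and rows downward; lengths in m; the calibration is good to about 2 mm. A picture is of the moment at which its call begins. There is no depth.
- job.close_job(): hands the job in; it is judged then, once.
The state is a dict: "time": time; "joint_positions": joint angles; "qd": joint speeds; "joint_torque": joint torques, N m; "position": TCP position; "tool_rot": TCP orientation; "ft_force": force on the tool from outside, world axes, zero at the start; "torque": the same for the moment, N m; "grip_width": opening from 0.0 (shut) to 1.0 (fully open); "grip_force": force on a finger pad.
Only numpy, scipy, OpenCV 4.12 (cv2) and the standard library are available. Lean on these libraries where they do the work, as an engineer would, in place of code of your own. Each camera call takes 0.05 s, during which the arm holds its last target. There are 200 camera calls.

### The job

On the tile shop's counter stand two latched sample cases. Open the one with the brown-and-gold mosaic on its lid for a customer: swing its yellow latch lever aside by the red knob, through at least a right angle so that it is well clear of the lid, then raise the lid by its steel handle to about 70 degrees and leave it standing open. Leave the latch of the case with the white-and-grey mosaic as it is.

Things in the scene. Friction and masses are not known exactly. Their poses are not given: they have to be found in the camera images.
- case: The case to open: fixed black box, 160 mm deep (x), 240 wide (y), 98 high with its 12 mm lid, brown-and-gold mosaic on the lid. Origin: centre of its underside; x points from the near side, with handle and latch, to the hinge; y to the left, z up.
- latch (a joint): Yellow latch lever of that case, rad. 0: it points back over the lid and blocks it. Grows to its stop at 2.0 as the knob swings clockwise seen from above, out to the case's right side (-y), then towards the robot; off the lid above 1.4. Starts at 0 to 0.25. About 1.5 N at the knob moves it; it stays where left.
- latch_knob (a point): Round upright red knob, 16 mm diameter, 40 tall, on the level yellow bar (16 wide, 5 thick), 60 mm from its fixed upright pivot by the case's near side. Point on the knob's axis, 12 mm below its top, 28 above the bar, 34 above the lid. Frame turns with the lever: x level from pivot to knob (pivot axis at x = -60 mm), z up.
- lid (a joint): Lid of that case, rad: 0 shut, grows as its near edge rises, stop at 1.6. Stiff hinge along the far top edge: about 4 N at the handle lifts it, and it stays where it is left. The lever blocks it until swung aside.
- lid_handle (a point): Middle of the steel handle bar on the lid's near edge: 12 mm diameter, 104 long, parallel to that edge, level with the lid (92 mm above the counter when shut), 40 mm free between bar and edge. Frame turns with the lid: x from bar to hinge (hinge line at x = 206, z = -6 mm), y along the bar, z out of the lid's top (up when shut).
- other_latch_knob (a point): The same red knob on the yellow lever of the other, white-and-grey-mosaic case (otherwise identical): to be left alone. Same point and frame as latch_knob.

How it is judged:
By the outcome, as a careful person would: the job done as asked, in the order asked, and still so for the second after the job is handed in, with the robot touching nothing.
It also fails if it takes over 48 s, if anything falls off the work surface, if the arm or the gripper's body presses on something with over 40 N, if the wrist force passes 120 N, or if a joint passes its speed limit or range.

## Working session

There is one attempt and no reset: what is moved stays moved. The work goes in short steps, Python scripts to look and compute and a shell command to move; the robot and the scene stay as the last step left them, time stands still between calls to the robot, and variables do not carry over. Pictures are saved under pics/ and viewed, at most 10 in all, crops included, and the job is handed in when it is done.

```bash
mkdir -p pics
python3 - <<'E'
from bench import ctrl,get_image
import cv2,numpy as np
np.set_printoptions(precision=4,suppress=True)
for n in("top","side"):
    d=get_image(n);cv2.imwrite(f"pics/{n}0.png",d["pixels"][...,::-1]);print(n,d["fx"],d["fy"],d["cx"],d["cy"]);print(np.array(d["T"]))
s=ctrl.get_state();print(s)
E
```

```text
top 380.86081598975414 380.86081598975414 254.82634766077135 193.6528331662835
[[ 0.023  -0.9962  0.0835  0.5033]
 [-0.9996 -0.0242 -0.0125 -0.047 ]
 [ 0.0145 -0.0831 -0.9964  1.0015]
 [ 0.      0.      0.      1.    ]]
side 391.1090736477556 391.1090736477556 259.31474526296313 199.28656860947254
[[ 0.8996 -0.3149  0.3025  0.3413]
 [-0.4367 -0.6507  0.6212 -0.5845]
 [ 0.0012 -0.6909 -0.7229  0.7462]
 [ 0.      0.      0.      1.    ]]
{'time': 0.1, 'joint_positions': array([ 1.2441,  0.3217, -0.0701,  1.4516,  0.0226,  1.3708, -0.0569]), 'qd': array([ 0.0005, -0.0003, -0.0009,  0.0009, -0.0005, -0.0007,  0.0012]), 'joint_torque': array([ -0.0002, -49.2571,  -0.4058, -31.3399,  -0.0642,   0.0396,
         0.0001]), 'position': array([ 0.217 , -0.6122,  0.2216]), 'tool_rot': array([-3.0944, -0.5325,  0.0006]), 'ft_force': array([ 0.4788, -0.0609, -0.0791]), 'torque': array([ 0.041 , -0.0309,  0.0689]), 'grip_force': 0.0, 'grip_width': 0.9968986663247772}
```

View pics/top0.png

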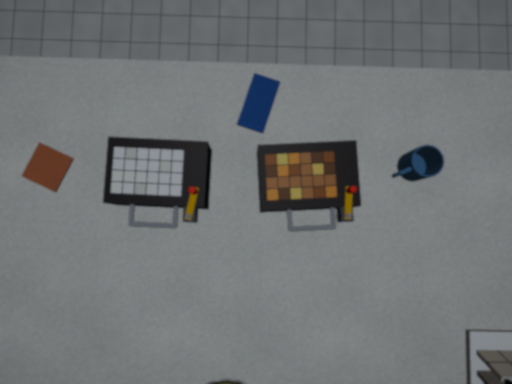

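View pics/side0.png

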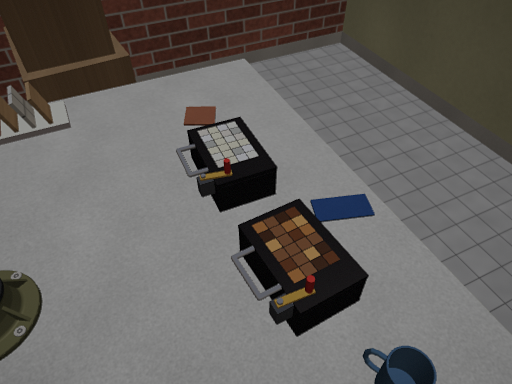

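The top view shows the brown case on the right: knob ~(351,189), pivot ~(347,217), handle bar from (290,229) to (336,227). In the side view the knob top is ~(310,278). Next I segment and intersect with the known heights.

```bash
cat > h.py <<'E'
import numpy as np,cv2
np.set_printoptions(precision=4,suppress=True)
def ray(d,u,v):
    T=np.array(d["T"]);r=T[:3,:3]@[(u-d["cx"])/d["fx"],(v-d["cy"])/d["fy"],1];return T[:3,3],r
def atz(d,u,v,z):
    o,r=ray(d,u,v);return o+r*(z-o[2])/r[2]
def tri(d1,p1,d2,p2):
    o1,r1=ray(d1,*p1);o2,r2=ray(d2,*p2)
    s=np.linalg.lstsq(np.c_[r1,-r2],o2-o1,rcond=None)[0]
    a,b=o1+s[0]*r1,o2+s[1]*r2;return (a+b)/2,np.linalg.norm(a-b)
def red(img):
    h=cv2.cvtColor(img,cv2.COLOR_RGB2HSV);return cv2.inRange(h,(0,200,90),(5,255,255))|cv2.inRange(h,(174,200,90),(180,255,255))
def comps(m,k=8):
    n,l,s,c=cv2.connectedComponentsWithStats(m);return [(s[i].tolist(),c[i].round(1).tolist()) for i in range(1,n) if s[i,4]>=k]
E
python3 - <<'E'
from h import *;from bench import get_image
t=get_image("top");s=get_image("side")
for n,d in(("t",t),("s",s)):
    print(n,"red",comps(red(d["pixels"])))
    print("yel",comps(cv2.inRange(cv2.cvtColor(d["pixels"],cv2.COLOR_RGB2HSV),(20,200,90),(32,255,255))))
a=t["pixels"][130:240,245:375,::-1];b=s["pixels"][195:335,225:375,::-1]
a=cv2.resize(a,None,fx=3.0,fy=3.0,interpolation=cv2.INTER_CUBIC);b=cv2.resize(b,None,fx=2.7,fy=2.7,interpolation=cv2.INTER_CUBIC)
H=max(a.shape[0],b.shape[0]);o=np.zeros((H,a.shape[1]+b.shape[1],3),np.uint8);o[:a.shape[0],:a.shape[1]]=a;o[:b.shape[0],a.shape[1]:]=b
o=np.clip(o*1.6,0,255).astype(np.uint8);print(o.shape);cv2.imwrite("pics/c.png",o)
E
```

```text
t red [([350, 186, 7, 7, 36], [352.8, 188.9]), ([189, 188, 7, 5, 27], [192.0, 189.9])]
yel [([345, 193, 7, 20, 128], [347.8, 202.0]), ([187, 194, 10, 20, 126], [191.3, 202.6])]
s red []
yel []
(378, 795, 3)
```

View pics/c.png

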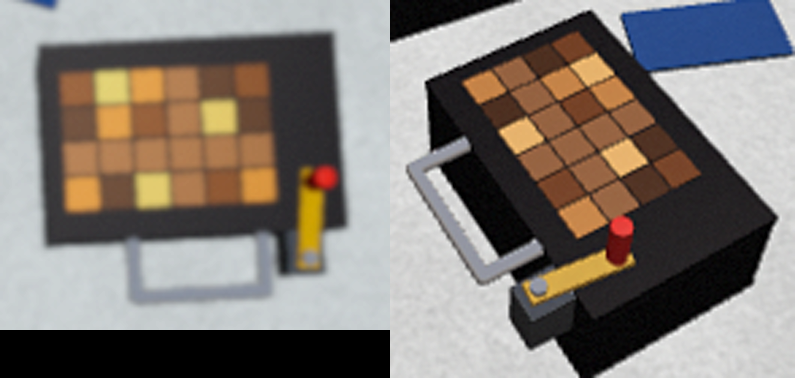

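The crop shows knob top at top-pixel (353.3,189), pivot (348.3,216), bar ends (289.3,228.7) and (335.3,227). In the side view: knob top (310.9,277.2), pivot (279.8,301.3), bar ends (233.5,258) and (269.4,297.6).

Run:
```python
from h import *;from bench import get_image,ctrl
from scipy.spatial.transform import Rotation as R
t=get_image("top");s=get_image("side")
P={}
for n,a,b,z in(("knobtop",(353.3,189),(310.9,277.2),.144),("pivot",(348.3,216),(279.8,301.3),.106),("hL",(289.3,228.7),(233.5,258),.092),("hR",(335.3,227),(269.4,297.6),.092)):
    print(n,atz(t,*a,z),atz(s,*b,z),*tri(t,a,s,b));P[n]=(atz(t,*a,z)+atz(s,*b,z))/2
for p in((260.3,211),(360.3,206),(356,141.7),(258.3,145.3)): print(atz(t,*p,.098))
print("knob-pivot",P["knobtop"]-P["pivot"],"handle",(P["hL"]-P["hR"]),(P["hL"]+P["hR"])/2)
q=ctrl.get_state();print(R.from_rotvec(q["tool_rot"]).as_matrix(),q["position"])
```

```text
knobtop [ 0.5912 -0.281   0.144 ] [ 0.5922 -0.2807  0.144 ] [ 0.5915 -0.281   0.1447] 0.0008256318694163012
pivot [ 0.5308 -0.2797  0.106 ] [ 0.5309 -0.2806  0.106 ] [ 0.5311 -0.2801  0.1049] 0.00042958554561834425
hL [ 0.4977 -0.1424  0.092 ] [ 0.4963 -0.1474  0.092 ] [ 0.4978 -0.1431  0.0856] 0.00010793647416255791
hR [ 0.5043 -0.2523  0.092 ] [ 0.5212 -0.2588  0.092 ] [ 0.5127 -0.2557  0.0915] 0.018057484990032204
[ 0.538  -0.0723  0.098 ]
[ 0.5556 -0.3104  0.098 ]
[ 0.7109 -0.3     0.098 ]
[ 0.6959 -0.064   0.098 ]
knob-pivot [ 0.0608 -0.0007  0.038 ] handle [-0.0157  0.1106  0.    ] [ 0.5049 -0.2002  0.092 ]
[[ 0.9425  0.3343 -0.0002]
 [ 0.3343 -0.9425  0.0005]
 [-0.     -0.0006 -1.    ]] [ 0.2172 -0.6125  0.2222]
```

```bash
python3 -m crank '[[[0,0,0,-0.12,-1],[0,0,0,-0.12,-1],[0,0,0,-0.12,-1],[0,0,0,-0.12,-1],[0,0,0,-0.12,-1],[0,0,0,-0.12,-1],[0,0,0,-0.12,-1],[0,0,0,-0.12,-1],[0,0,0,-0.12,-1],[0,0,0,-0.12,-1]]]' 15
cat > go.py <<'E'
import sys
from h import *;from bench import ctrl
from scipy.spatial.transform import Rotation as R
def need(p,yaw=.072):
    q=ctrl.get_state();M=R.from_rotvec(q["tool_rot"]).as_matrix()
    a=np.arctan2(M[1,1],M[0,1]);turn=a-yaw
    # shift in tool axes now, and in those after the turn
    d=np.array(p)-q["position"];c,s=np.cos(yaw),np.sin(yaw)
    print("t",q["time"],"pos",q["position"],"yaw",a,"turn",turn,"now mm",M.T@d*1000,"aligned mm",np.array([[-s,c,0],[c,s,0],[0,0,-1]])@d*1000,"F",q["ft_force"],"w",q["grip_width"],"gf",q["grip_force"],"j",q["joint_positions"])
if __name__=="__main__":need([float(x) for x in sys.argv[1:4]])
E
python3 go.py .5915 -.281 .2
```

```text
time: 1.13
position: [0.2172, -0.6126, 0.2225]
tool_rot: [-2.248, -2.194, -0.0]
ft_force: [0.3, -0.6, 0.1]
grip_width: 0.999
grip_force: 0.0
t 1.1333 pos [ 0.2172 -0.6126  0.2225] yaw -0.02404463467257228 turn -0.09604463467257228 now mm [340.4794 366.2225  22.475 ] aligned mm [303.7932 397.1836  22.4761] F [ 0.2853 -0.6478  0.092 ] w 0.9986232793723203 gf 0.0 j [ 1.3669  0.3301 -0.2278  1.4455  0.0748  1.3746  1.1124]
```

```bash
python3 -m crank '[[[0,0,0,-0.096,-1],[20,26,0,0,-1],[20,26,0,0,-1],[20,26,0,0,-1],[20,26,0,0,-1],[20,26,0,0,-1],[20,26,0,0,-1],[20,26,0,0,-1],[20,26,0,0,-1],[20,26,0,0,-1]]]' >/dev/null; python3 -m crank '[[[20,26,0,0,-1],[20,26,0,0,-1],[20,26,0,0,-1],[20,26,0,0,-1],[20,26,0,0,-1],[4,7,22,0,-1],[0,0,0,0,-1],[0,0,0,0,-1]]]'; python3 go.py .5915 -.281 .113
python3 - <<'E'
from h import *;from bench import get_image
t=get_image("top");s=get_image("side")
o=np.hstack([cv2.resize(t["pixels"][140:260,250:390,::-1],(400,343)),cv2.resize(s["pixels"][190:330,210:373,::-1],(400,343))])
cv2.imwrite("pics/d.png",np.clip(o*1.6,0,255).astype(np.uint8))
E
```

```text
time: 2.63
position: [0.5681, -0.3042, 0.1992]
tool_rot: [-2.143, -2.293, 0.002]
ft_force: [-0.4, -1.0, -0.4]
grip_width: 0.998
grip_force: 0.0
t 2.6333 pos [ 0.5681 -0.3042  0.1992] yaw 0.06738374855551828 turn -0.004616251444481717 now mm [21.4196 25.1687 86.1528] aligned mm [21.4076 25.0318 86.1956] F [-0.3751 -1.0418 -0.4121] w 0.9979616215637006 gf 0.0 j [ 0.8238  0.3609 -0.48    1.4821  0.1683  1.3426  0.3991]
```

View pics/d.png

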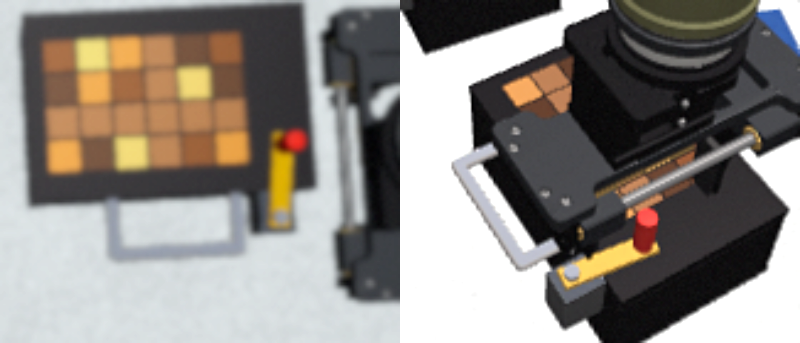

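The crop shows the knob untouched (top crop (295,140)) with the gripper above and to its right, 33 mm short. I close that gap, then descend and grip.

```bash
python3 -m crank '[[[11,12,0,0,-1],[10,13,0,0,-1],[0,0,20,0,-1],[0,0,22,0,-1],[0,0,22,0,-1],[0,0,22,0,-1],[0,0,0,0,-1]]]'; python3 go.py .5915 -.281 .113
```

```text
time: 3.32
position: [0.5886, -0.2834, 0.1107]
tool_rot: [-2.146, -2.286, 0.005]
ft_force: [-0.7, -0.3, -0.4]
grip_width: 0.999
grip_force: 0.0
t 3.3167 pos [ 0.5886 -0.2834  0.1107] yaw 0.06319404146095527 turn -0.008805958539044728 now mm [ 2.1937  2.9809 -2.3172] aligned mm [ 2.162   3.0147 -2.3032] F [-0.7091 -0.3217 -0.3608] w 0.9987682259726858 gf 0.0 j [ 0.7728  0.4466 -0.4749  1.5555  0.2141  1.1983  0.3214]
```

```bash
python3 -m crank '[[[2,3,-3,0,-1],[0,0,0,0,1],[0,0,0,0,1],[0,0,0,0,1],[0,0,0,0,1],[0,0,0,0,1],[0,0,0,0,1],[0,0,0,0,1],[0,0,0,0,1],[0,0,0,0,1]]]' 12; python3 go.py .5915 -.281 .113
```

```text
time: 4.15
position: [0.5951, -0.28, 0.1175]
tool_rot: [-2.147, -2.294, 0.0]
ft_force: [0.1, -0.3, 0.7]
grip_width: 0.401
grip_force: 0.0
t 4.15 pos [ 0.5951 -0.28    0.1175] yaw 0.06603115038654846 turn -0.005968849613451538 now mm [-0.7787 -3.6512  4.4816] aligned mm [-0.757  -3.6563  4.4812] F [ 0.0902 -0.3062  0.6854] w 0.4014369300139938 gf 0.0 j [ 0.766   0.4452 -0.4784  1.5435  0.214   1.2053  0.3168]
```

```bash
python3 -m crank '[[[0,-3,3,0,1],[0,0,0,0,1],[0,0,0,0,1],[0,0,0,0,1],[0,0,0,0,1],[0,0,0,0,1],[0,0,0,0,1]]]' 12; python3 go.py .5915 -.281 .113
```

```text
time: 4.73
position: [0.5914, -0.2803, 0.1141]
tool_rot: [-2.146, -2.292, 0.002]
ft_force: [-2.4, -0.8, -1.7]
grip_width: 0.178
grip_force: 12.0
t 4.7333 pos [ 0.5914 -0.2803  0.1141] yaw 0.06578156724652387 turn -0.006218432753476125 now mm [-0.7335  0.0433  1.0682] aligned mm [-0.7335  0.0371  1.0685] F [-2.4227 -0.8395 -1.7385] w 0.17817257875751458 gf 12.002590158954263 j [ 0.7697  0.4426 -0.4779  1.5541  0.2135  1.1985  0.3187]
```

```bash
python3 -m crank '[[[-6,-0.7,0,0,1],[-5.8,-1.3,0,0,1],[-5.7,-1.9,0,0,1],[-5.5,-2.4,0,0,1],[-5.2,-3,0,0,1],[-4.9,-3.5,0,0,1],[-4.5,-3.9,0,0,1],[-4.1,-4.4,0,0,1],[-3.6,-4.8,0,0,1],[-3.1,-5.1,0,0,1]]]'; python3 go.py .531 -.28 .113
```

```text
time: 5.57
position: [0.566, -0.3344, 0.1147]
tool_rot: [2.143, 2.286, 0.0]
ft_force: [8.3, -4.8, -10.9]
grip_width: 0.18
grip_force: 12.0
t 5.5667 pos [ 0.566  -0.3344  0.1147] yaw 0.06446473075116592 turn -0.0075352692488340756 now mm [ 56.5635 -31.4092   1.1792] aligned mm [ 56.791  -30.9734   1.6679] F [  8.3321  -4.8368 -10.872 ] w 0.18000404131034847 gf 12.00453627272509 j [ 0.8461  0.4378 -0.4587  1.5554  0.2062  1.1887  0.4136]
```

```bash
python3 -m crank '[[[-2,-5.8,0,0,1],[-1.6,-5.8,0,0,1],[-0.7,-6,0,0,1],[-0.2,-6,0,0,1],[0.4,-6,0,0,1],[0.8,-6,0,0,1],[1.3,-5.9,0,0,1],[1.8,-5.8,0,0,1],[0,0,0,0,1]]]'; python3 go.py .531 -.28 .113
python3 - <<'E'
from h import *;from bench import get_image
t=get_image("top");s=get_image("side")
o=np.hstack([cv2.resize(t["pixels"][140:260,250:390,::-1],(400,343)),cv2.resize(s["pixels"][190:330,210:373,::-1],(400,343))])
cv2.imwrite("pics/e.png",np.clip(o*1.6,0,255).astype(np.uint8))
E
```

```text
time: 6.32
position: [0.5156, -0.3387, 0.1154]
tool_rot: [2.148, 2.286, -0.006]
ft_force: [-0.2, -5.2, -2.8]
grip_width: 0.177
grip_force: 12.0
t 6.3167 pos [ 0.5156 -0.3387  0.1154] yaw 0.06234630681934156 turn -0.009653693180658438 now mm [57.6197 19.0522  2.0289] aligned mm [57.4194 19.6079  2.3817] F [-0.1751 -5.1974 -2.8285] w 0.17741223111136356 gf 11.997627911623567 j [ 0.9113  0.3569 -0.4593  1.6583  0.1752  1.1629  0.4702]
```

View pics/e.png

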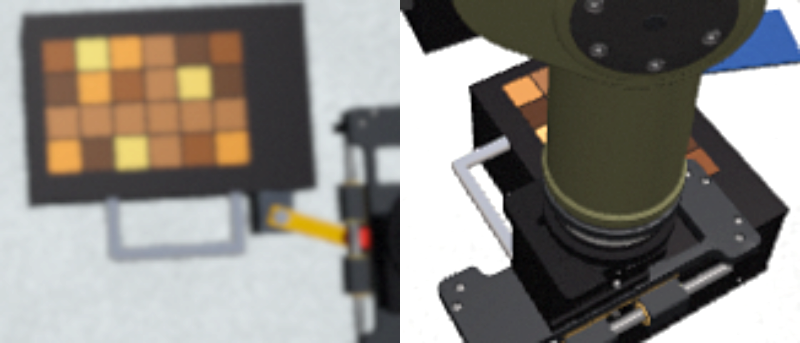

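The lever now points right and towards the robot (~1.9 rad, bar from crop (280,217) to (350,240)). I release it and move up and over to the handle.

```bash
python3 -m crank '[[[0,0,0,0,-0.3],[0,0,0,0,-0.3],[0,0,0,0,-0.3],[0,0,0,0,-0.3],[0,0,0,0,-0.3],[0,0,-25,0,-0.3],[0,0,-30,0,-0.3],[0,0,-20,0,-0.3],[0,0,0,0,-0.3]]]' >/dev/null;  python3 -m crank '[[[20,-4,0,0,-0.4],[30,-5,0,0,-0.4],[30,-5,0,0,-0.4],[30,-5,0,0,-0.4],[30,-6,0,0,-0.4],[0,0,0,0,-0.4],[0,0,0,0,-0.4]]]'; python3 go.py .501 -.197 .073
python3 - <<'E'
from h import *;from bench import get_image
t=get_image("top");s=get_image("side")
o=np.hstack([cv2.resize(t["pixels"][140:260,250:390,::-1],(400,343)),cv2.resize(s["pixels"][190:330,210:373,::-1],(400,343))])
cv2.imwrite("pics/f.png",np.clip(o*1.6,0,255).astype(np.uint8))
E
```

```text
time: 7.75
position: [0.483, -0.1938, 0.1896]
tool_rot: [2.142, 2.297, -0.001]
ft_force: [0.2, -1.1, -0.7]
grip_width: 0.702
grip_force: 0.0
t 7.75 pos [ 0.483  -0.1938  0.1896] yaw 0.06988760150871301 turn -0.0021123984912869848 now mm [ -4.2928  17.7818 116.6064] aligned mm [ -4.4444  17.7505 116.6055] F [ 0.2089 -1.1388 -0.6907] w 0.7023694692407336 gf 0.0 j [ 0.8565  0.0964 -0.5544  1.7987  0.0543  1.2611  0.3576]
```

View pics/f.png

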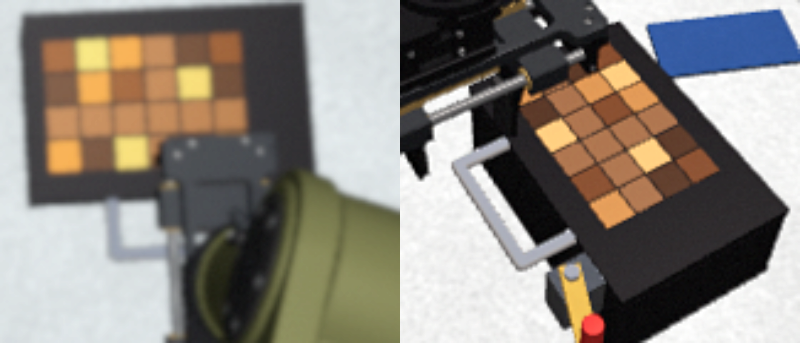

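Side crop: the lever is well clear (knob ~(593,330)), and the handle is unobstructed. I narrow the fingers to fit the gap, then centre and descend.

```bash
python3 -m crank '[[[-4,9,0,0,0.2],[0,9,0,0,0.2],[0,0,20,0,0.2],[0,0,20,0,0.2],[0,0,0,0,0.2],[0,0,0,0,0.2],[0,0,0,0,0.2]]]'; python3 go.py .5005 -.197 .073
```

```text
time: 8.43
position: [0.5022, -0.199, 0.1502]
tool_rot: [2.147, 2.293, 0.001]
ft_force: [0.6, 0.0, 0.6]
grip_width: 0.402
grip_force: 0.0
t 8.4333 pos [ 0.5022 -0.199   0.1502] yaw 0.06554693513379398 turn -0.006453064866206018 now mm [ 2.1339 -1.6023 77.1679] aligned mm [ 2.1547 -1.5182 77.169 ] F [0.5953 0.0322 0.647 ] w 0.4018963003763412 gf 0.0 j [ 0.8347  0.1752 -0.5551  1.8031  0.0986  1.19    0.3154]
```

```bash
python3 -m crank '[[[0,-2,15,0,0.2],[0,0,15,0,0.2],[0,0,15,0,0.2],[0,0,15,0,0.2],[0,0,15,0,0.2],[0,0,0,0,0.2]]]'; python3 go.py .5005 -.197 .073; python3 -m crank '[[[0,0,0,0,1],[0,0,0,0,1],[0,0,0,0,1],[0,0,0,0,1],[0,0,0,0,1],[0,0,0,0,1]]]' 20;  python3 go.py .5005 -.197 .073
```

```text
time: 8.93
position: [0.4983, -0.1986, 0.0731]
tool_rot: [-2.146, -2.291, 0.001]
ft_force: [-0.3, 0.7, 0.1]
grip_width: 0.398
grip_force: 0.0
t 8.9333 pos [ 0.4983 -0.1986  0.0731] yaw 0.06564728700539954 turn -0.006352712994600454 now mm [1.4773 2.2687 0.1436] aligned mm [1.463  2.2777 0.1468] F [-0.2919  0.7198  0.0939] w 0.3984335738387917 gf 0.0 j [ 0.817   0.2541 -0.5447  1.8865  0.1507  1.0441  0.2759]
time: 9.43
position: [0.5015, -0.199, 0.0759]
tool_rot: [2.144, 2.291, 0.004]
ft_force: [4.5, -0.9, 1.2]
grip_width: 0.129
grip_force: 20.0
t 9.4333 pos [ 0.5015 -0.199   0.0759] yaw 0.06637305411019716 turn -0.005626945889802837 now mm [ 2.0874 -0.8523  2.8508] aligned mm [ 2.0875 -0.8273  2.8581] F [ 4.5134 -0.8966  1.185 ] w 0.12859831999052082 gf 19.995801150798798 j [ 0.817   0.2513 -0.5458  1.8836  0.15    1.042   0.2762]
```

```bash
python3 -c "
import numpy as np
t=np.linspace(0,1.22,21);x=-206*np.cos(t)+6*np.sin(t);z=206*np.sin(t)+6*np.cos(t)
print(np.c_[np.diff(x),-np.diff(z)].round(1).tolist(),x[[0,10,20]],z[[0,10,20]])"
```

```text
[[0.7, -12.5], [1.5, -12.5], [2.3, -12.4], [3.0, -12.2], [3.8, -12.0], [4.5, -11.7], [5.2, -11.4], [5.9, -11.1], [6.5, -10.7], [7.2, -10.3], [7.8, -9.9], [8.4, -9.4], [8.9, -8.8], [9.5, -8.3], [10.0, -7.7], [10.4, -7.1], [10.8, -6.4], [11.2, -5.7], [11.5, -5.0], [11.8, -4.3]] [-206.         -165.41028692  -65.1564276 ] [  6.         122.92858489 195.51634188]
```

```bash
python3 -m crank '[[[0,0.7,-12.5,0,1],[0,1.5,-12.5,0,1],[0,2.3,-12.4,0,1],[0,3,-12.2,0,1],[0,3.8,-12,0,1],[0,0,0,0,1]]]' 25; python3 go.py .515 -.198 .1365
```

```text
time: 9.93
position: [0.5136, -0.1982, 0.1387]
tool_rot: [2.142, 2.29, 0.005]
ft_force: [6.6, 0.8, -1.4]
grip_width: 0.129
grip_force: 25.0
t 9.9333 pos [ 0.5136 -0.1982  0.1387] yaw 0.06684093232913826 turn -0.005159067670861731 now mm [0.0835 1.4133 2.1825] aligned mm [0.0716 1.4268 2.1742] F [ 6.587   0.8179 -1.402 ] w 0.128734535579524 gf 24.99406009912491 j [ 0.8205  0.205  -0.5567  1.7968  0.1172  1.1662  0.2945]
```

```bash
python3 -m crank '[[[0,4.5,-11.7,0,1],[0,5.2,-11.4,0,1],[0,5.9,-11.1,0,1],[0,6.5,-10.7,0,1],[0,7.2,-10.3,0,1],[0,7.8,-9.9,0,1],[0,8.4,-9.4,0,1],[0,0,0,0,1]]]'; python3 go.py .557 -.195 .211
```

```text
time: 10.6
position: [0.5566, -0.1949, 0.2112]
tool_rot: [-2.146, -2.294, 0.0]
ft_force: [1.0, -0.2, -0.0]
grip_width: 0.125
grip_force: 25.0
t 10.6 pos [ 0.5566 -0.1949  0.2112] yaw 0.0666744057249116 turn -0.0053255942750883994 now mm [-0.1203  0.4357  0.1506] aligned mm [-0.1227  0.435   0.1506] F [ 0.9733 -0.2318 -0.0484] w 0.1254095242896893 gf 24.990394413471222 j [ 0.7754  0.2436 -0.5667  1.6068  0.1338  1.3303  0.2568]
```

```bash
python3 -m crank '[[[0,8.9,-8.8,0,1],[0,9.5,-8.3,0,1],[0,10,-7.7,0,1],[0,10.4,-7.1,0,1],[0,10.8,-6.4,0,1],[0,11.2,-5.7,0,1],[0,11.5,-5,0,1],[0,11.8,-4.3,0,1],[0,0,0,0,1],[0,0,0,0,1]]]'; python3 go.py .6425 -.189 .265
python3 - <<'E'
from h import *;from bench import get_image
t=get_image("top");s=get_image("side")
o=np.hstack([cv2.resize(t["pixels"][90:260,210:408,::-1],(400,343)),cv2.resize(s["pixels"][140:330,180:402,::-1],(400,343))])
cv2.imwrite("pics/g.png",np.clip(o*1.6,0,255).astype(np.uint8))
E
```

```text
time: 11.43
position: [0.6399, -0.189, 0.2662]
tool_rot: [2.145, 2.293, 0.001]
ft_force: [-2.2, 1.3, 7.7]
grip_width: 0.124
grip_force: 25.0
t 11.4333 pos [ 0.6399 -0.189   0.2662] yaw 0.06674088228679759 turn -0.0052591177132024075 now mm [-0.1829  2.5876  1.1536] aligned mm [-0.1972  2.5877  1.1509] F [-2.1575  1.3103  7.7221] w 0.12448162976944398 gf 25.018792748451233 j [ 0.6593  0.395  -0.5678  1.321   0.2096  1.4834  0.1756]
```

View pics/g.png

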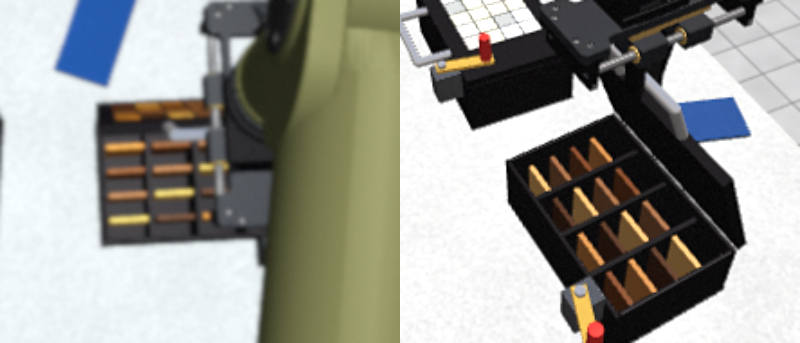

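The lid stands open at about 70° by the bar position, and the lever is still aside. I release and lift clear.

```bash
python3 -m crank '[[[0,0,0,0,0.2],[0,0,0,0,0.2],[0,0,0,0,0.2],[0,0,0,0,0.2],[0,0,-15,0,0.2],[0,0,-20,0,0.2],[0,0,-20,0,0.2],[0,0,-20,0,0.2],[0,0,-20,0,0.2]]]'; python3 -m crank '[[[-20,-20,0,0,0.2],[-20,-20,0,0,0.2],[-20,-20,0,0,0.2],[-20,-20,0,0,0.2],[-20,-20,0,0,0.2],[-20,-20,0,0,0.2],[-20,-20,0,0,0.2],[0,0,0,0,0.2],[0,0,0,0,0.2],[0,0,0,0,0.2]]]'
python3 - <<'E'
from h import *;from bench import get_image
t=get_image("top");s=get_image("side")
o=np.hstack([cv2.resize(t["pixels"][90:260,210:408,::-1],(400,343)),cv2.resize(s["pixels"][140:330,180:402,::-1],(400,343))])
cv2.imwrite("pics/i.png",np.clip(o*1.6,0,255).astype(np.uint8))
E
```

```text
time: 12.28
position: [0.6395, -0.1896, 0.3594]
tool_rot: [-2.147, -2.293, 0.001]
ft_force: [0.3, 0.3, 0.2]
grip_width: 0.399
grip_force: 0.0
time: 13.12
position: [0.5096, -0.3378, 0.3587]
tool_rot: [-2.146, -2.293, -0.001]
ft_force: [0.1, 0.1, 0.0]
grip_width: 0.402
grip_force: 0.0
```

View pics/i.png

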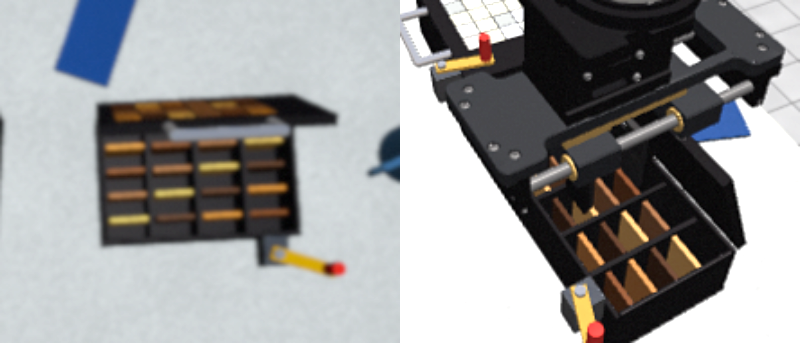

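The top crop shows the lid standing, with the bar at crop (168,132)–(288,128), and the lever clear at (335,268). One check of the lid angle before I hand in.

Run:
```python
from h import *;from bench import get_image,job
t=get_image("top")
b=atz(t,210+228*.495,90+130*.4956,.2823);print(b, "lid deg",np.degrees(np.arccos((.7075-b[0])/.206)))
k=atz(t,210+336*.495,90+268*.4956,.144);print("latch",.07-np.arctan2(k[1]+.28,k[0]-.531))
```

```text
[ 0.6421 -0.1846  0.2823] lid deg 71.49785493190217
latch 1.9192656516545348
```

```bash
python3 -c "
from bench import job;print(job.close_job())"
```

```text
the job is handed in; nothing more can be done
None
```

The brown-and-gold case is open and the job is handed in: its latch is swung to about 1.9 rad, its lid stands at about 70°, the other case's latch was left alone, and the robot is clear after about 13 s.

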